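# Put the black polish away and latch the organiser

### The job

Lower the black polish tin, right way up, into the front bay of the clear organiser without dropping it, and let go. Then press the organiser's sprung flip lid down until the red latch catches it and it stays shut by itself. Leave the neutral tin, the brush and the shoe horn where they are.

Things in the scene. Friction and masses are not known exactly. Their poses are not given: they have to be found in the camera images.
- tin_black: Closed polish tin with a black lid (black top and upper half of the side, bare metal lower half): a cylinder 58 mm in diameter and 26 mm tall, 90 g, loose, standing on the ledge. Origin at the centre of its underside, z up. It and the neutral tin may stand in either place.
- tin_neutral: Closed polish tin with a cream lid, same size (58 mm diameter, 26 mm tall). Origin at the centre of its underside. Stays where it is.
- brush: Loose beech shoe brush, bristles down, 155 mm long (own x), 50 mm wide, 46 mm tall. Origin at the centre of its underside. Stays where it is.
- shoe_horn: Loose chrome shoe horn lying flat, about 226 mm long along its own x (from -117 to +109 mm), up to 45 mm wide, 9 mm high. Stays where it is.
- organiser: Clear acrylic box with blue rims, fixed, 170 mm (own x) by 160 mm (own y) by 46 mm tall, walls and floor 4 mm thick. Origin at the centre of its underside; own -x is the front (latch side, facing the robot give or take its yaw), z up. A 38 mm tall divider at own x = +22 mm parts the front bay from the rear bay, which is occupied.
- bay (a point): Centre of the front bay's floor, 4 mm above the ledge. The bay is 102 mm along the organiser's x and 152 mm along its y, inside walls 46 mm high: a gripper that closes along the organiser's y has the most room.
- lid_hinge (a point): Middle of the lid's hinge axis, at the organiser's (83, 0, 50) mm. The axis runs along the organiser's y.
- lid_press (a point): Middle of the yellow band (36 mm long, full width) on the lid's outer face, 125 mm from the hinge axis, 5 mm off the plane through it; moves with the lid. Own z is the outward normal: up when shut, mostly away from the front when open; own x points to the hinge. The lid is a clear plate with blue edges, 168 mm long from the hinge, 160 mm wide, 5 mm thick.
- lid (a joint): Lid angle, rad: 1.35 open (sprung, nearly upright), 0 shut and held by the latch, -0.02 hard stop. Pressed at the band it takes 2 to 4 N, rising to about 8 N in the last 15 mm as the bar on its front edge pushes the latch aside; the latch snaps over at about 0, so press to -0.01 or to the stop to be sure. Unlatched, it springs open again.
- latch (a joint): Angle of the red sprung latch, rad: 0 upright (at rest, and when it holds the lid), about 0.1 leaning out while the lid's bar passes, 0.4 at most; its spring returns it to 0. It stands at the middle of the front wall, 36 mm wide, up to 73 mm above the ledge, 10 mm out from the wall; its hook sits above the lid's front edge when it holds.
There are look-alikes about, which are no part of the job. What is meant by the tin_black is not purple, and is the smaller of those in its own colour.

How it is judged:
On the way, in this order (a step that is already met when the one before it is completed fails the run):
1. the black tin lies right way up in the front bay, let go, with the lid still open (x of tin_black in the frame of bay between -0.025 and 0.025 m and y of tin_black in the frame of bay between -0.05 and 0.05 m and z of tin_black in the frame of bay below 0.005 m and angle between tin_black's own z axis and vertical below 0.15 rad and contact force between the fingers and tin_black below 0.05 N and value of joint lid above 0.9 rad), for 0.2 s.
2. the lid is shut and the latch has snapped over its bar (value of joint lid below 0.02 rad and value of joint latch below 0.03 rad), for 0.2 s.
At the end, for the whole second after the job is handed in: The black tin rests right way up (within 0.15 rad) on the floor of the front bay, anywhere in it, and the lid is shut (angle below 0.02 rad) and held by the latch, which is back upright (below 0.03 rad) (all of step 2 and x of tin_black in the frame of bay between -0.025 and 0.025 m and y of tin_black in the frame of bay between -0.05 and 0.05 m and z of tin_black in the frame of bay below 0.005 m and angle between tin_black's own z axis and vertical below 0.15 rad and linear speed of tin_black below 0.02 m/s); the robot touches nothing.
It fails at once if the black tin is dropped into the organiser (moves faster than 0.8 m/s inside it, a free fall of over 30 mm) (horizontal distance between tin_black and bay below 0.06 m and z of tin_black in the frame of bay below 0.06 m and linear speed of tin_black above 0.8 m/s).
It fails at once if the neutral tin is moved more than 40 mm (distance of tin_neutral from where it was at the start of the episode above 0.04 m).
It fails at once if the brush is moved more than 40 mm (distance of brush from where it was at the start of the episode above 0.04 m).
It fails at once if the shoe horn is moved more than 40 mm (distance of shoe_horn from where it was at the start of the episode above 0.04 m).
It also fails if it takes over 61 s, if anything falls off the work surface, if the arm or the gripper's body presses on something with over 40 N, if the wrist force passes 120 N, or if a joint passes its speed limit or range.

### The arm

A 6-joint arm with a two-finger parallel gripper is mounted at the origin on the work surface. World frame = base frame: x ahead of the robot, y to its left, z up, the work surface at z = 0. Lengths are in m, angles in rad, forces in N, time in s.
With the tool pointing down it reaches from about 0.275 to 0.85 m from the base axis. Payload 5.2 kg.
Tool frame: the origin (TCP) lies at the very end of the fingers, on their centre line; the grasp point (between the pads) lies 19 mm behind it; y points along the fingers, x is the direction in which the jaws open and shut, and the axes are right-handed (so a half turn about y gives the same grasp; the last joint's range is limited). The gripper opens to 85 mm and grips with 20 to 120 N. Pads are 22 mm wide; open, the fingers measure 114 mm over their backs; the gripper's body (76 mm by 85 mm) begins 54 mm behind the grasp point. The pads swing forward as they close: fully open they stand 13 mm farther back than shut.
Start: joints at [-1.404, 0.259, 1.535, -0, 1.348, -0.203], TCP at [0.199, -0.513, 0.201] pointing down, gripper open.
Joint ranges: [-3.14, 3.14], [-0.91, 2.08], [0.19, 2.58], [-1.22, 4.36], [0.22, 2.71], [-3.12, 3.12]. Speed limits (rad/s): [2.57, 2.57, 3.14, 3.14, 3.14, 3.14].

### API

Orientations are given as a unit quaternion [w, x, y, z].
In Python, from plant import telemetry, snapshot, get_calibration, job, search_frame, regions_of, tip_of gives the robot as it stands.
- The arm moves only by the tool send_rows, never from a script. Its arguments are lists of equal length, an entry for each row: "dp": the shift along the tool's x, y, z in mm, a list of three; "delta_rot": the turn, a rotation vector about the tool's x, y, z in degrees, a list of three. A call has 1 to 20 rows; each row is the pose to reach, as a shift and turn from the pose commanded when the call began, along the tool's axes at that moment; what a row does not reach only later rows make up. A row lasts 1/10 s, in which the tool goes at most 50 mm and 8.59 degrees, less where a joint would pass 70% of its speed; a pose out of reach is approached as far as the arm can. A call with a gripper value outside its range is refused whole. "hand" is the closure, from 0 (fully open) to 1 (shut), set as the call begins (left out, the last holds). The fingers move at their own pace and stop on an object; "grip_force" is the grip in N (left out, the last holds). Time passes only in rows, so rows that repeat a pose let the fingers close. It gives the time, the measured TCP pose, the force and the opening at its end, in the units of the state.
- telemetry.get_state(): the state, without advancing time (a new reading comes with each control period).
- snapshot(name): name is "scene" or "top"; returns (picture, depth): 480x640x3 uint8, blue, green, red; 480x640 float32, m along the optical axis (not along the pixel's ray), 0 where there is no reading.
- get_calibration(name): a dict with "K" (3x3 intrinsics, pixels), "xyz" and "orientation" of the camera in the world. Camera axes: x right, y up, looking along -z (the intrinsics and any distortion apply to the point x, -y, -z); pixel columns grow to the right and rows downward; lengths in m; the calibration is good to about 2 mm. A picture is of the moment at which its call begins. get_calibration takes no time and is no camera call.
- job.job_done(): hands the job in, once; it reports no verdict.
Trained networks look in the newest picture that a camera, given by its name, has taken for a name from the list of things; names that differ only in an ending like _2 or _b are one class to them, and where a whole thing is asked for, a point or a joint stands for the part that bears it (a point fixed in the world has none). Each returns a list of dicts, best first, with "p" (0 to 1); they miss things now and then, are a little off and sometimes report something else, mostly with a low value. They report only what shows in the picture. A call takes as long as a camera call. They do not tell look-alikes from the thing itself.
- search_frame(target, camera): "xyz" ([x, y, z] in m, in world coordinates, good to about 4 mm: the middle of the surface that is visible of it).
- regions_of(target, camera): "pixels" (480x640 bool, what is visible of it).
- tip_of(target, camera): "xyz" ([x, y, z] in m, in world coordinates, good to about 4 mm: a listed point, or the origin of a listed thing).
The state is a dict: "clock": time; "joints": joint angles; "qvel": joint speeds; "tau": joint torques, N m; "tcp_pos": TCP position; "orientation": TCP orientation; "ft_force": force on the tool from outside, world axes, zero at the start; "torque": the same for the moment, N m; "opening": finger opening in m.
Only numpy, scipy, OpenCV 4.12 (cv2) and the standard library are available. Lean on these libraries where they do the work, as an engineer would, in place of code of your own. Each camera call takes 0.05 s, during which the arm holds its last target.

## Working session

There is one attempt and no reset: what is moved stays moved. The work goes in short steps, Python scripts to look and compute and a tool call to move; the robot and the scene stay as the last step left them, time stands still between calls to the robot, and variables do not carry over. Pictures are saved under pics/ and viewed, and the job is handed in when it is done.

Besides the shell and the picture viewer there is one more tool, called after "Call:" by a JSON object that holds its "fn" and its "kwargs", one argument or row to a line. send_rows: Moves the arm, as the interface text tells. Its arguments: {"type":"object","properties":{"dp":{"type":"array"},"delta_rot":{"type":"array"},"hand":{"type":"number"},"grip_force":{"type":"number"}},"required":["dp","delta_rot"]}

```bash
mkdir -p pics; cat > h.py <<'E'
import numpy as np,cv2
from scipy.spatial.transform import Rotation as R
from plant import telemetry,snapshot,get_calibration,job,search_frame,regions_of,tip_of
def q2m(q): return R.from_quat([q[1],q[2],q[3],q[0]]).as_matrix()
def cloud(cam,depth):
    c=get_calibration(cam);K=np.array(c["K"]);v,u=np.mgrid[0:480,0:640]
    x=(u-K[0,2])/K[0,0]*depth;y=(v-K[1,2])/K[1,1]*depth
    P=np.stack([x,-y,-depth],-1)
    return P@q2m(c["orientation"]).T+np.array(c["xyz"])
E
python3 - <<'E'
from h import *
print(telemetry.get_state())
for n in("scene","top"):
    im,d=snapshot(n);cv2.imwrite(f"pics/{n}0.png",im);np.save(f"{n}0.npy",d);c=get_calibration(n);print(n,c)
    for t in("tin_black","tin_neutral","organiser","bay","lid_hinge","lid_press","brush","shoe_horn","latch"):
        for f in (tip_of,):
            try: print(t,[(np.round(r["xyz"],3).tolist(),round(r["p"],2)) for r in f(t,n)])
            except Exception as e: print(t,e)
E
```

```text
{'clock': 0.0, 'joints': array([-1.40379464e+00,  2.59349876e-01,  1.53606929e+00,  2.58485753e-05,
        1.34801184e+00, -2.02796131e-01]), 'qvel': array([0.00168813, 0.00068923, 0.00054638, 0.00097874, 0.00026259,
       0.00035854]), 'tau': array([ 2.40389010e-03, -4.46019137e+01, -2.90568352e+01,  9.05302500e-08,
        1.17961579e-02, -1.23586867e-05]), 'tcp_pos': array([ 0.19872005, -0.51222692,  0.20027659]), 'orientation': array([ 0.58387354, -0.58292568,  0.40000022, -0.39911046]), 'ft_force': array([-0.37237854, -0.28670784, -0.19358062]), 'torque': array([ 0.00103056,  0.0472128 , -0.01056526]), 'opening': 0.08524010182768749}
scene {'K': array([[611.91662205,   0.        , 324.08156893],
       [  0.        , 611.91662205, 236.86948143],
       [  0.        ,   0.        ,   1.        ]]), 'xyz': array([ 1.11507295, -0.71777925,  1.18779855]), 'orientation': array([0.88814198, 0.32609612, 0.10774238, 0.30537965])}
tin_black [([0.606, -0.157, 0.0], 0.85), ([0.377, -0.123, -0.001], 0.62), ([0.496, -0.141, 0.001], 0.61)]
tin_neutral [([0.466, -0.31, -0.002], 0.73)]
organi
[... 460 characters left out ...]
      , 480.80184765, 228.23998505],
       [  0.        ,   0.        ,   1.        ]]), 'xyz': array([0.40513205, 0.0321505 , 0.96010091]), 'orientation': array([-0.69891394, -0.06084461,  0.04534533,  0.71116878])}
tin_black [([0.498, -0.144, 0.0], 0.91), ([0.604, -0.156, 0.002], 0.76), ([0.375, -0.127, -0.002], 0.73)]
tin_neutral [([0.467, -0.307, 0.003], 0.65)]
organiser [([0.591, 0.196, -0.0], 0.74)]
bay [([0.56, 0.201, 0.006], 0.62)]
lid_hinge [([0.667, 0.162, 0.05], 0.72)]
lid_press [([0.646, 0.172, 0.177], 0.61)]
brush [([0.695, -0.31, -0.0], 0.94)]
shoe_horn [([0.475, 0.404, -0.0], 0.55)]
latch it knows: bay, brush, lid_hinge, lid_press, organiser, shoe_horn, tin_black, tin_neutral
```

View pics/scene0.png

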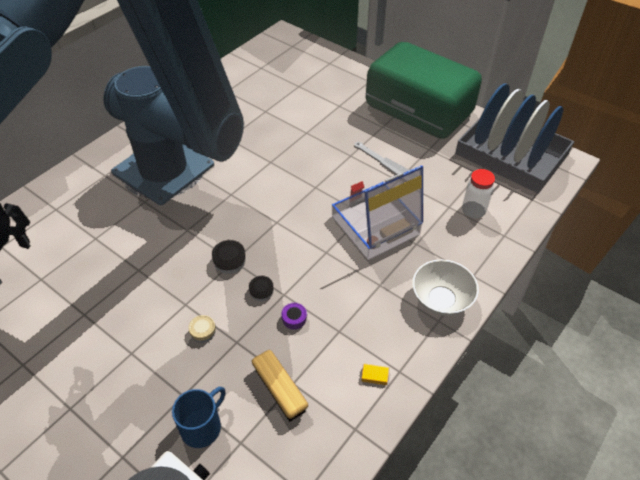

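View pics/top0.png

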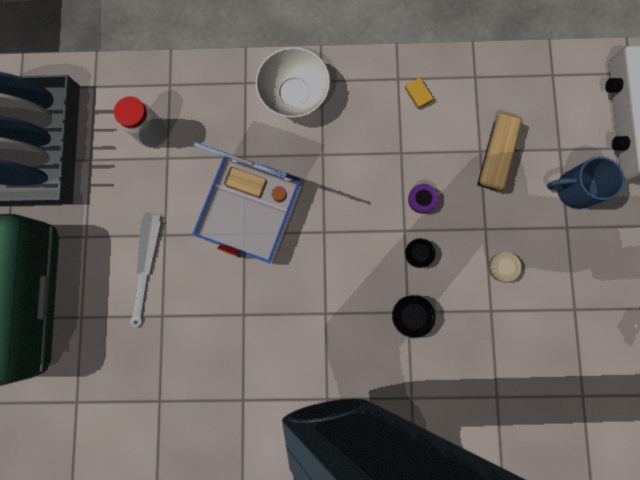

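```bash
python3 - <<'E'
from h import *
print(q2m(telemetry.get_state()["orientation"]).round(3))
for n in("top","scene"):
    im=cv2.imread(f"pics/{n}0.png");d=np.load(f"{n}0.npy");P=cloud(n,d)
    for lab,c in (("small",(.497,-.142)),("big",(.376,-.125)),("neu",(.467,-.308)),("purp",(.605,-.156))):
        m=(np.hypot(P[...,0]-c[0],P[...,1]-c[1])<.05)&(P[...,2]>.015)&(d>0)
        q=P[m];mz=np.percentile(q[:,2],90);t=q[q[:,2]>mz-.005]
        (cx,cy),r=cv2.minEnclosingCircle(t[:,:2].astype(np.float32))
        print(n,lab,m.sum(),"topz",mz.round(4),"circ",np.round([cx,cy,r],4),"mean",t.mean(0).round(4), im[m].mean(0).round())
    # organiser blue rims
    hsv=cv2.cvtColor(im,cv2.COLOR_BGR2HSV)
    b=(hsv[...,0]>105)&(hsv[...,0]<130)&(hsv[...,1]>110)&(np.hypot(P[...,0]-.59,P[...,1]-.19)<.2)
    rim=P[b&(abs(P[...,2]-.046)<.008)]
    print("rim",len(rim)); 
    if len(rim)>20:
        r=cv2.minAreaRect(rim[:,:2].astype(np.float32));print(r)
    red=(((hsv[...,0]<8)|(hsv[...,0]>172))&(hsv[...,1]>150)&(np.hypot(P[...,0]-.51,P[...,1]-.22)<.07))
    print("red",P[red].mean(0),P[red].max(0))
    lid=P[b&(P[...,2]>.07)];print("lid",len(lid),lid.min(0),lid.max(0))
E
```

```text
[[ 0.361 -0.     0.932]
 [-0.932 -0.     0.361]
 [ 0.    -1.    -0.   ]]
top small 702 topz 0.0261 circ [ 0.4951 -0.1433  0.0291] mean [ 0.4949 -0.143   0.0242] [14. 13. 14.]
top big 1463 topz 0.0361 circ [ 0.3742 -0.1236  0.0402] mean [ 0.3738 -0.1235  0.0342] [15. 14. 15.]
top neu 743 topz 0.0263 circ [ 0.4652 -0.3058  0.0292] mean [ 0.4655 -0.3056  0.0241] [114. 137. 149.]
top purp 680 topz 0.0261 circ [ 0.6047 -0.1545  0.0293] mean [ 0.6039 -0.154   0.0243] [76. 33. 60.]
rim 554
((0.5862070918083191, 0.193865567445755), (0.16104230284690857, 0.16823838651180267), 69.02346801757812)
red [0.50384025 0.22358232 0.06652061] [0.51319228 0.24203756 0.07489299]
lid 58 [0.60474082 0.08995693 0.07125007] [0.64045017 0.20109647 0.21439649]
scene small 460 topz 0.0294 circ [ 0.4969 -0.146   0.0314] mean [ 0.4962 -0.145   0.0273] [42. 44. 47.]
scene big 829 topz 0.0389 circ [ 0.376  -0.1253  0.0418] mean [ 0.3763 -0.126   0.0369] [41. 43. 46.]
scene neu 530 topz 0.0292 circ [ 0.4666 -0.3075  0.0303] mean [ 0.4668 -0.3082  0.027 ] [155. 193. 208.]
scene purp 492 topz 0.0291 circ [ 0.6054 -0.156   0.0307] mean [ 0.606  -0.156   0.0271] [125.  61. 102.]
rim 123
((0.5444842576980591, 0.13854119181632996), (0.08233558386564255, 0.19527044892311096), 39.09101867675781)
red [0.50497021 0.22169427 0.06660016] [0.51401328 0.24048578 0.07761093]
lid 72 [0.60480582 0.09918257 0.20817492] [0.6636725  0.24711429 0.21957286]
```

Call:
{"fn": "send_rows", "kwargs": {
  "dp": [
    [-237,100,410],
    [-237,100,410],
    [-237,100,410],
    [-237,100,410],
    [-237,100,410],
    [-237,100,410],
    [-237,100,410],
    [-237,100,410],
    [-237,100,410],
    [-237,100,410],
    [-237,100,410],
    [-237,100,410],
    [-237,100,410],
    [-237,100,410],
    [-237,100,410],
    [-237,100,410],
    [-237,100,410],
    [-237,100,410],
    [-237,100,410],
    [-237,100,410]
  ],
  "delta_rot": [
    [0,-137.8,0],
    [0,-137.8,0],
    [0,-137.8,0],
    [0,-137.8,0],
    [0,-137.8,0],
    [0,-137.8,0],
    [0,-137.8,0],
    [0,-137.8,0],
    [0,-137.8,0],
    [0,-137.8,0],
    [0,-137.8,0],
    [0,-137.8,0],
    [0,-137.8,0],
    [0,-137.8,0],
    [0,-137.8,0],
    [0,-137.8,0],
    [0,-137.8,0],
    [0,-137.8,0],
    [0,-137.8,0],
    [0,-137.8,0]
  ],
  "hand": 0,
  "grip_force": 30
}}

```text
clock: 2.9
tcp_pos: [0.4955, -0.1437, 0.1011]
orientation: [-0.583, 0.583, 0.4, -0.4]
ft_force: [0.2, -0.3, 0.3]
opening: 0.0857
```

```bash
cat > w.py <<'E'
import sys
from h import *
# python w.py x y z : dp in tool axes to go from measured to world target
s=telemetry.get_state();M=q2m(s["orientation"])
print("t",round(s["clock"],2),"tcp",s["tcp_pos"].round(4),"yawx",np.degrees(np.arctan2(M[1,0],M[0,0])).round(2),"ydown",M[:,1].round(3),"j",s["joints"].round(2),"F",s["ft_force"].round(2),"open",round(s["opening"],4))
if len(sys.argv)>3: print("dp",(M.T@(np.array([float(a) for a in sys.argv[1:4]])-s["tcp_pos"])*1000).round(1))
E
python3 w.py 0.496 -0.1437 0.003
```

```text
t 2.9 tcp [ 0.4955 -0.1437  0.1011] yawx 68.88 ydown [ 0.  0. -1.] j [-0.5   0.29  1.76  0.    1.1  -1.7 ] F [ 0.22 -0.33  0.3 ] open 0.0857
dp [ 0.2 98.1 -0.5]
```

Call:
{"fn": "send_rows", "kwargs": {
  "dp": [
    [0,30,0],
    [0,60,0],
    [0,80,0],
    [0,90,0],
    [0,98,0],
    [0,98,0]
  ],
  "delta_rot": [
    [0,0,0],
    [0,0,0],
    [0,0,0],
    [0,0,0],
    [0,0,0],
    [0,0,0]
  ]
}}

```text
clock: 3.5
tcp_pos: [0.4953, -0.1436, 0.0027]
orientation: [0.583, -0.583, -0.4, 0.4]
ft_force: [-0.5, -0.9, -0.7]
opening: 0.0857
```

Call:
{"fn": "send_rows", "kwargs": {
  "dp": [
    [0,0,0],
    [0,0,0],
    [0,0,0],
    [0,0,0],
    [0,0,0],
    [0,0,0],
    [0,0,0],
    [0,0,0]
  ],
  "delta_rot": [
    [0,0,0],
    [0,0,0],
    [0,0,0],
    [0,0,0],
    [0,0,0],
    [0,0,0],
    [0,0,0],
    [0,0,0]
  ],
  "hand": 1,
  "grip_force": 40
}}

```text
clock: 4.3
tcp_pos: [0.4954, -0.1436, 0.0031]
orientation: [0.583, -0.583, -0.4, 0.4]
ft_force: [-0.4, 0.8, 0.6]
opening: 0.0003
```

```bash
python3 w.py
```

```text
t 4.3 tcp [ 0.4954 -0.1436  0.0031] yawx 68.99 ydown [-0.  0. -1.] j [-0.5   0.42  1.85 -0.    0.87 -1.7 ] F [-0.38  0.76  0.58] open 0.0003
```

```bash
python3 - <<'E'
from h import *
im,d=snapshot("scene");im2,d2=snapshot("top")
np.save("scene1.npy",d);np.save("top1.npy",d2)
a=cv2.resize(im[200:370,150:350],None,fx=2,fy=2);b=cv2.resize(im2[150:340,330:530],None,fx=2,fy=2)
cv2.imwrite("pics/s1.png",np.hstack([a,b[:340]]))
E
```

```text
(no output)
```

View pics/s1.png

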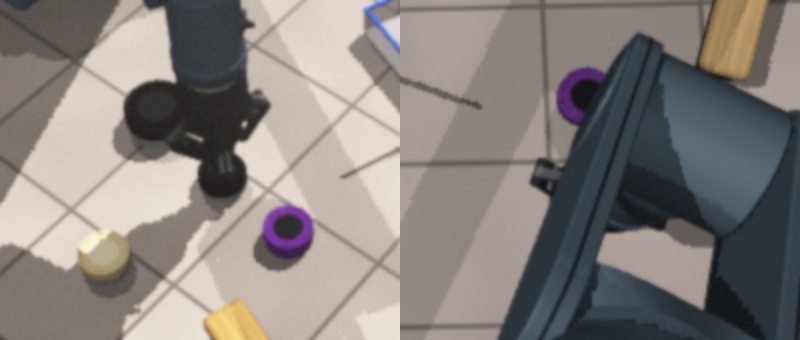

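```bash
python3 - <<'E'
from h import *
im,d=snapshot("scene")
for t in("tin_black",):
    print([(np.round(r["xyz"],3).tolist(),round(r["p"],2)) for r in tip_of(t,"scene")])
P=cloud("scene",d)
m=(np.hypot(P[...,0]-.497,P[...,1]+.143)<.07)&(P[...,2]>.01)&(P[...,2]<.032)
for z0,z1 in((.01,.02),(.022,.032)):
    q=P[m&(P[...,2]>z0)&(P[...,2]<z1)];print(len(q),q.min(0).round(3),q.max(0).round(3),q.mean(0).round(3))
c=get_calibration("scene");K=np.array(c["K"]);Rm=q2m(c["orientation"])
def pr(p):
    x=Rm.T@(np.array(p)-c["xyz"]);return (K[0,0]*x[0]/-x[2]+K[0,2],K[1,1]*-x[1]/-x[2]+K[1,2])
print(pr((.4954,-.1436,.003)),pr((.4954,-.1436,.026)),pr((.4954,-.1436,.06)))
im=cv2.resize(im[250:320,215:305],None,fx=8,fy=8,interpolation=cv2.INTER_NEAREST)
im=np.clip(im.astype(float)*2.5,0,255).astype(np.uint8);cv2.imwrite("pics/s2.png",im)
E
```

```text
[([0.607, -0.156, 0.0], 0.96), ([0.493, -0.146, -0.003], 0.83), ([0.376, -0.123, 0.001], 0.65)]
56 [ 0.478 -0.175  0.01 ] [ 0.524 -0.13   0.02 ] [ 0.509 -0.161  0.016]
287 [ 0.468 -0.173  0.022] [ 0.524 -0.115  0.032] [ 0.5   -0.149  0.026]
(np.float64(261.65313035167424), np.float64(290.6228826244095)) (np.float64(260.95987726295465), np.float64(284.9132170457443)) (np.float64(259.9031539808241), np.float64(276.20999357897347))
```

View pics/s2.png

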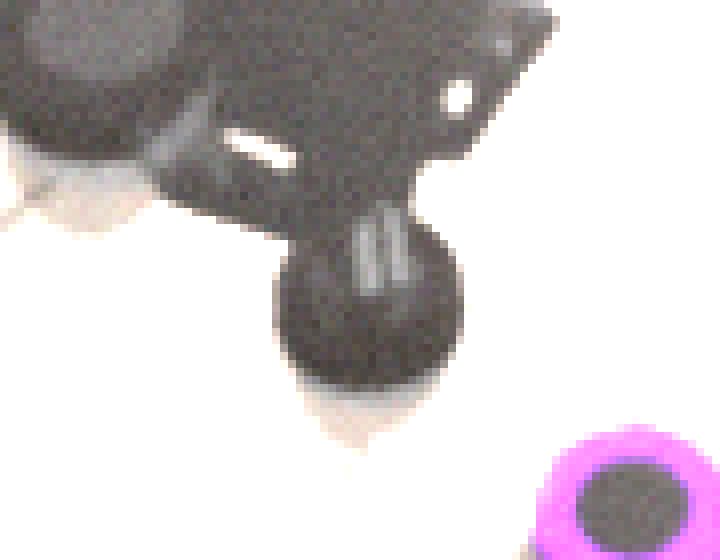

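```bash
python3 - <<'E'
from h import *
d=np.load("scene1.npy");P=cloud("scene",d)
for v in range(272,300,2):
    print(v,[ "%.3f,%.3f,%.3f"%tuple(P[v,u]) for u in (256,260,261,264,268)])
# gripper body points
m=(P[...,2]>.035)&(np.hypot(P[...,0]-.4954,P[...,1]+.1436)<.1)
for z in np.arange(.035,.2,.015):
    q=P[m&(abs(P[...,2]-z)<.0075)]
    if len(q):print(round(z,3),len(q),q.min(0).round(3),q.max(0).round(3))
E
```

```text
272 ['0.505,-0.163,0.104', '0.505,-0.150,0.091', '0.501,-0.144,0.081', '0.509,-0.142,0.085', '0.471,-0.093,0.004']
274 ['0.501,-0.160,0.091', '0.506,-0.152,0.086', '0.506,-0.149,0.083', '0.510,-0.144,0.081', '0.474,-0.096,0.000']
276 ['0.503,-0.162,0.086', '0.506,-0.153,0.079', '0.505,-0.149,0.074', '0.506,-0.141,0.067', '0.479,-0.102,0.002']
278 ['0.496,-0.156,0.067', '0.502,-0.150,0.066', '0.506,-0.150,0.069', '0.508,-0.144,0.064', '0.494,-0.117,0.024']
280 ['0.494,-0.156,0.057', '0.504,-0.152,0.062', '0.505,-0.151,0.061', '0.506,-0.142,0.052', '0.500,-0.123,0.027']
282 ['0.491,-0.154,0.046', '0.503,-0.153,0.054', '0.505,-0.151,0.054', '0.510,-0.147,0.053', '0.503,-0.127,0.026']
284 ['0.485,-0.149,0.026', '0.502,-0.153,0.045', '0.503,-0.150,0.043', '0.509,-0.146,0.044', '0.506,-0.131,0.025']
286 ['0.488,-0.152,0.025', '0.496,-0.148,0.027', '0.503,-0.151,0.036', '0.505,-0.143,0.030', '0.511,-0.137,0.028']
288 ['0.492,-0.157,0.026', '0.501,-0.153,0.028', '0.503,-0.152,0.030', '0.510,-0.148,0.031', '0.512,-0.138,0.022']
290 ['0.496,-0.162,0.027', '0.505,-0.157,0.029', '0.505,-0.154,0.
[... 469 characters left out ...]
516,-0.158,0.007', '0.522,-0.151,0.005']
0.035 69 [ 0.396 -0.159  0.035] [ 0.507 -0.115  0.042]
0.05 44 [ 0.484 -0.158  0.043] [ 0.51  -0.132  0.057]
0.065 42 [ 0.491 -0.158  0.058] [ 0.51  -0.133  0.07 ]
0.08 95 [ 0.477 -0.179  0.073] [ 0.519 -0.117  0.087]
0.095 159 [ 0.477 -0.189  0.088] [ 0.523 -0.105  0.102]
0.11 151 [ 0.481 -0.199  0.103] [ 0.528 -0.093  0.117]
0.125 274 [ 0.463 -0.204  0.118] [ 0.531 -0.084  0.132]
0.14 135 [ 0.473 -0.191  0.133] [ 0.521 -0.095  0.147]
0.155 35 [ 0.473 -0.185  0.148] [ 0.531 -0.109  0.162]
0.17 135 [ 0.478 -0.183  0.163] [ 0.535 -0.118  0.177]
0.185 148 [ 0.475 -0.182  0.178] [ 0.535 -0.124  0.192]
0.2 209 [ 0.473 -0.182  0.193] [ 0.536 -0.121  0.207]
```

Call:
{"fn": "send_rows", "kwargs": {
  "dp": [
    [0,-20,0],
    [0,-60,0],
    [0,-97,0],
    [0,-97,0]
  ],
  "delta_rot": [
    [0,0,0],
    [0,0,0],
    [0,0,0],
    [0,0,0]
  ]
}}

```text
clock: 4.9
tcp_pos: [0.4989, -0.1454, 0.1052]
orientation: [-0.58, 0.586, 0.402, -0.399]
ft_force: [1.9, -0.6, -0.5]
opening: -0.0002
```

```bash
cat > tip.py <<'E'
from h import *
import sys
im,d=snapshot("scene");s=telemetry.get_state();p=s["tcp_pos"];print(p.round(4),s["opening"])
P=cloud("scene",d)
m=(np.hypot(P[...,0]-p[0],P[...,1]-p[1])<.1)
for z in np.arange(0,.26,.01):
    q=P[m&(abs(P[...,2]-z)<.005)]
    if len(q):print(round(z,3),len(q),q.min(0).round(3),q.max(0).round(3))
im=cv2.resize(im[180:330,170:350],None,fx=4,fy=4,interpolation=cv2.INTER_NEAREST)
im=np.clip(im.astype(float)*2,0,255).astype(np.uint8);cv2.imwrite(sys.argv[1],im)
E
python3 tip.py pics/s3.png
```

```text
[ 0.4974 -0.1447  0.1028] 0.0002308333946923685
0.0 3589 [ 0.398 -0.244 -0.005] [ 0.59  -0.045  0.005]
0.01 290 [ 0.399 -0.243  0.005] [ 0.588 -0.046  0.015]
0.02 259 [ 0.399 -0.18   0.015] [ 0.597 -0.103  0.025]
0.03 451 [ 0.398 -0.18   0.025] [ 0.597 -0.102  0.035]
0.04 58 [ 0.398 -0.157  0.035] [ 0.414 -0.107  0.043]
0.14 15 [ 0.499 -0.156  0.138] [ 0.511 -0.136  0.145]
0.15 38 [ 0.488 -0.16   0.145] [ 0.512 -0.133  0.155]
0.16 50 [ 0.489 -0.16   0.155] [ 0.513 -0.135  0.165]
0.17 25 [ 0.499 -0.16   0.165] [ 0.511 -0.135  0.175]
0.18 55 [ 0.494 -0.175  0.176] [ 0.519 -0.122  0.185]
0.19 144 [ 0.478 -0.183  0.185] [ 0.524 -0.108  0.195]
0.2 103 [ 0.48  -0.189  0.195] [ 0.527 -0.108  0.205]
0.21 126 [ 0.484 -0.199  0.205] [ 0.529 -0.098  0.215]
0.22 143 [ 0.465 -0.204  0.215] [ 0.532 -0.093  0.225]
0.23 232 [ 0.466 -0.207  0.225] [ 0.532 -0.084  0.235]
0.24 142 [ 0.477 -0.192  0.235] [ 0.524 -0.092  0.245]
0.25 64 [ 0.477 -0.186  0.245] [ 0.525 -0.109  0.255]
```

View pics/s3.png

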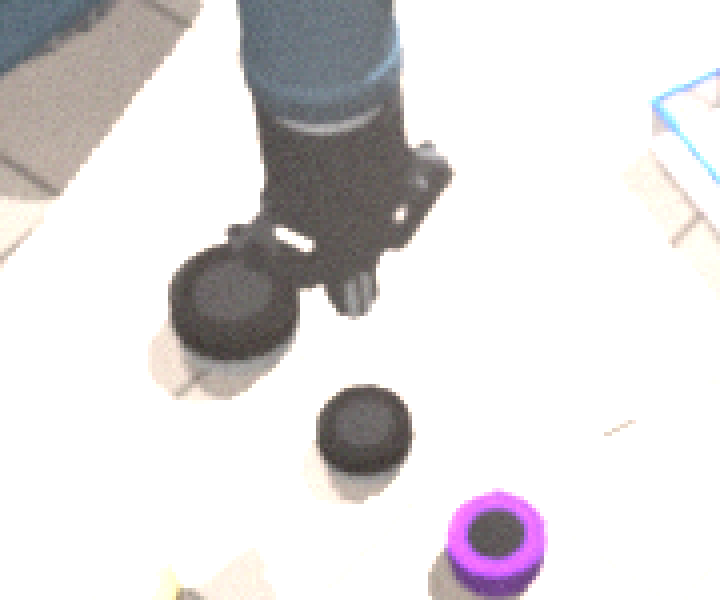

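```bash
cat > tip2.py <<'E'
from h import *
im,d=snapshot("scene");s=telemetry.get_state();p=s["tcp_pos"];print(s["clock"],p.round(4),s["opening"])
P=cloud("scene",d);c=get_calibration("scene");K=np.array(c["K"]);Rm=q2m(c["orientation"])
def pr(p):
    x=Rm.T@(np.array(p)-c["xyz"]);return np.round((K[0,0]*x[0]/-x[2]+K[0,2],K[1,1]*-x[1]/-x[2]+K[1,2]),1)
for dz in(0,.01,.02,.03,.04):print(dz,pr(p+[0,0,dz]))
m=(np.hypot(P[...,0]-p[0],P[...,1]-p[1])<.06)&(P[...,2]>p[2]-.02)&(P[...,2]<p[2]+.1)
q=P[m];M=q2m(s["orientation"]);t=(q-p)@M*1000
i=np.argsort(t[:,1])[::-1][:40]
print(t[i].round(0).astype(int).tolist())
E
python3 tip2.py
```

```text
5.0 [ 0.496  -0.1439  0.101 ] 0.00017135350135329136
0 [258.7 265.5]
0.01 [258.3 262.8]
0.02 [258. 260.]
0.03 [257.7 257.2]
0.04 [257.3 254.3]
[[-5, -34, -7], [-5, -36, -12], [-2, -37, -11], [0, -37, -12], [-5, -38, -7], [8, -38, -12], [5, -38, -13], [-4, -39, -11], [-7, -39, -7], [4, -39, -10], [2, -40, -13], [10, -40, -8], [0, -41, -13], [5, -41, -13], [-10, -42, -8], [-11, -42, -7], [-2, -43, -13], [6, -43, -12], [12, -43, -9], [-9, -44, -7], [-1, -44, -11], [-5, -44, -13], [-5, -44, -9], [0, -44, -13], [3, -45, -12], [-12, -45, 1], [10, -45, -9], [-11, -45, 3], [6, -46, -11], [1, -46, -12], [-8, -46, -10], [10, -47, -8], [-10, -47, -6], [4, -48, -11], [13, -48, -7], [12, -48, -10], [-3, -48, -11], [-13, -48, -6], [-7, -49, -9], [-2, -49, -13]]
```

Call:
{"fn": "send_rows", "kwargs": {
  "dp": [
    [0,0,0],
    [0,0,0],
    [0,0,0],
    [0,0,0],
    [0,0,0],
    [0,0,0],
    [0,0,0],
    [0,0,0]
  ],
  "delta_rot": [
    [0,0,0],
    [0,0,0],
    [0,0,0],
    [0,0,0],
    [0,0,0],
    [0,0,0],
    [0,0,0],
    [0,0,0]
  ],
  "hand": 0
}}

```text
clock: 5.8
tcp_pos: [0.4954, -0.1437, 0.1001]
orientation: [-0.583, 0.583, 0.4, -0.4]
ft_force: [-0.2, 1.1, 0.1]
opening: 0.0853
```

```bash
python3 tip2.py; python3 tip.py pics/s4.png|head -1; python3 w.py
```

```text
5.85 [ 0.4955 -0.1437  0.1002] 0.08525690253718815
0 [258.6 265.5]
0.01 [258.3 262.8]
0.02 [257.9 260. ]
0.03 [257.6 257.2]
0.04 [257.3 254.4]
[[45, -45, 6], [44, -46, -1], [-48, -46, -5], [-46, -48, -10], [-48, -48, -9], [44, -48, -6], [44, -49, 9], [44, -49, -11], [43, -50, 6], [44, -50, 4], [48, -51, -11], [57, -51, -4], [43, -52, -3], [45, -52, -14], [-48, -52, -6], [44, -52, -6], [-44, -52, -12], [56, -52, -7], [54, -52, -6], [-46, -52, -11], [-48, -53, -10], [-52, -53, -9], [-51, -54, -7], [-54, -54, -8], [-48, -54, -5], [44, -54, -2], [44, -54, -12], [-54, -54, 1], [-44, -54, -11], [45, -54, -13], [-45, -55, -11], [44, -55, 7], [45, -56, 9], [-50, -56, -6], [-53, -56, -7], [49, -56, -10], [48, -56, -13], [44, -57, -11], [47, -57, -10], [54, -57, -7]]
[ 0.4954 -0.1437  0.1002] 0.0855533212501604
t 5.9 tcp [ 0.4954 -0.1437  0.1002] yawx 68.99 ydown [ 0. -0. -1.] j [-0.5   0.29  1.76  0.    1.09 -1.7 ] F [-0.13  0.32 -0.25] open 0.0856
```

View pics/s4.png

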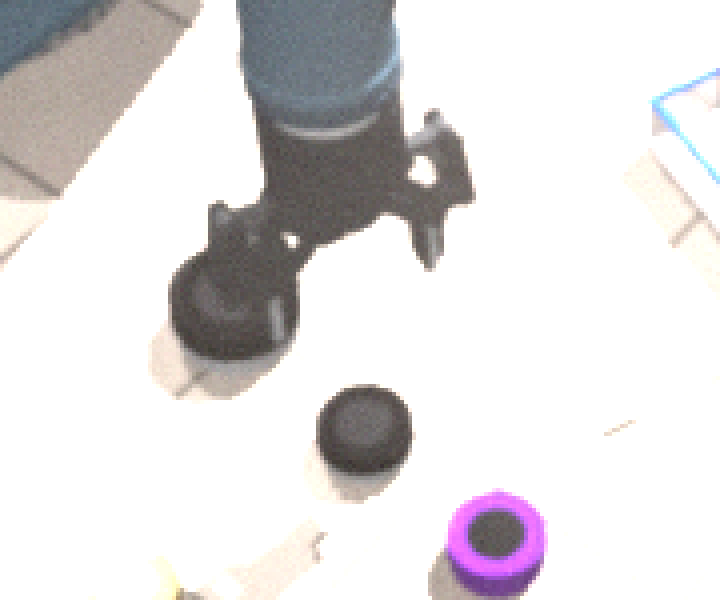

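Call:
{"fn": "send_rows", "kwargs": {
  "dp": [
    [0,40,0],
    [0,80,0],
    [0,100,0],
    [0,110,0],
    [0,115,0],
    [0,120,0],
    [0,124,0],
    [0,126,0],
    [0,126,0],
    [0,126,0]
  ],
  "delta_rot": [
    [0,0,0],
    [0,0,0],
    [0,0,0],
    [0,0,0],
    [0,0,0],
    [0,0,0],
    [0,0,0],
    [0,0,0],
    [0,0,0],
    [0,0,0]
  ]
}}

```text
clock: 6.9
tcp_pos: [0.4958, -0.1438, -0.0255]
orientation: [-0.583, 0.583, 0.401, -0.4]
ft_force: [-0.3, -0.3, -0.4]
opening: 0.0853
```

```bash
python3 tip2.py; python3 tip.py pics/s5.png|head -1; python3 w.py
```

```text
6.95 [ 0.4957 -0.1438 -0.0255] 0.08571639081010379
0 [262.5 297.6]
0.01 [262.2 295.2]
0.02 [261.9 292.8]
0.03 [261.7 290.4]
0.04 [261.4 287.9]
[[44, -16, 3], [46, -19, 31], [-38, -19, -39], [-3, -20, -26], [47, -20, -12], [13, -20, -22], [34, -20, 44], [-47, -20, -31], [-55, -20, -5], [-24, -20, 30], [-45, -20, -33], [25, -21, -39], [-12, -21, -49], [42, -21, 28], [-44, -21, -40], [29, -21, -42], [58, -21, -13], [-39, -21, -31], [-26, -21, 31], [48, -21, -7], [18, -21, -22], [28, -21, -52], [8, -21, -56], [37, -22, 3], [22, -22, -48], [-50, -22, -27], [39, -22, -22], [44, -22, 16], [-52, -22, -30], [-40, -22, -11], [-26, -22, 27], [-7, -22, -44], [27, -22, -45], [27, -22, -35], [56, -22, -12], [-21, -22, -16], [-43, -22, -23], [45, -22, 33], [49, -22, 30], [-50, -22, 14]]
[ 0.4957 -0.1438 -0.0255] 0.08543289100887523
t 7.0 tcp [ 0.4957 -0.1438 -0.0255] yawx 68.99 ydown [ 0.001 -0.    -1.   ] j [-0.5   0.47  1.88  0.    0.8  -1.7 ] F [-0.38  0.72 -0.08] open 0.0854
```

View pics/s5.png

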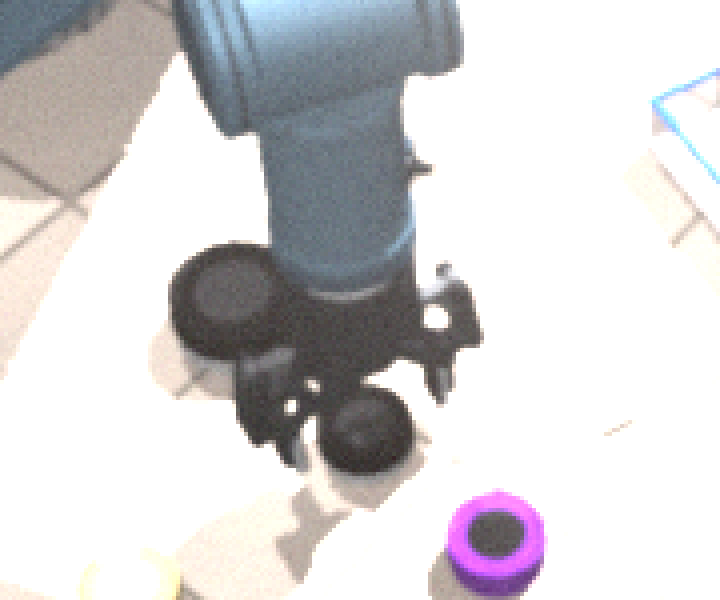

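Call:
{"fn": "send_rows", "kwargs": {
  "dp": [
    [0,2,0],
    [0,2,0],
    [0,2,0],
    [0,2,0],
    [0,2,0],
    [0,2,0],
    [0,2,0],
    [0,2,0],
    [0,2,0]
  ],
  "delta_rot": [
    [0,0,0],
    [0,0,0],
    [0,0,0],
    [0,0,0],
    [0,0,0],
    [0,0,0],
    [0,0,0],
    [0,0,0],
    [0,0,0]
  ],
  "hand": 1,
  "grip_force": 40
}}

```text
clock: 7.9
tcp_pos: [0.4954, -0.1437, -0.0276]
orientation: [-0.583, 0.583, 0.4, -0.4]
ft_force: [-2.0, -0.7, 6.2]
opening: 0.0567
```

```bash
python3 w.py
```

```text
t 7.9 tcp [ 0.4954 -0.1437 -0.0276] yawx 68.99 ydown [ 0. -0. -1.] j [-0.5   0.47  1.88 -0.    0.79 -1.7 ] F [-2.   -0.73  6.16] open 0.0567
```

Grasped (opening 57 mm). Lift to about telemetry z = 0.10 and check.

Call:
{"fn": "send_rows", "kwargs": {
  "dp": [
    [0,-15,0],
    [0,-40,0],
    [0,-80,0],
    [0,-120,0],
    [0,-130,0],
    [0,-130,0],
    [0,-130,0]
  ],
  "delta_rot": [
    [0,0,0],
    [0,0,0],
    [0,0,0],
    [0,0,0],
    [0,0,0],
    [0,0,0],
    [0,0,0]
  ]
}}

```text
clock: 8.6
tcp_pos: [0.4945, -0.1432, 0.1008]
orientation: [0.583, -0.582, -0.4, 0.401]
ft_force: [-0.9, 0.3, -2.0]
opening: 0.057
```

```bash
python3 w.py 0.559 0.203 0.10; python3 tip.py pics/s6.png
```

```text
t 8.6 tcp [ 0.4945 -0.1432  0.1008] yawx 68.99 ydown [-0.002  0.001 -1.   ] j [-0.5   0.29  1.76  0.    1.1  -1.7 ] F [-0.93  0.35 -2.04] open 0.057
dp [346.3   1.   63.9]
[ 0.4941 -0.1429  0.1002] 0.05641446837024606
0.0 3924 [ 0.397 -0.243 -0.005] [ 0.587 -0.043  0.005]
0.01 288 [ 0.396 -0.237  0.005] [ 0.582 -0.044  0.015]
0.02 57 [ 0.396 -0.172  0.017] [ 0.592 -0.119  0.025]
0.03 129 [ 0.395 -0.174  0.025] [ 0.594 -0.116  0.035]
0.04 63 [ 0.395 -0.158  0.035] [ 0.415 -0.121  0.044]
0.13 39 [ 0.49  -0.17   0.125] [ 0.522 -0.13   0.135]
0.14 64 [ 0.486 -0.179  0.135] [ 0.525 -0.107  0.145]
0.15 309 [ 0.47  -0.185  0.145] [ 0.526 -0.105  0.155]
0.16 230 [ 0.472 -0.185  0.155] [ 0.525 -0.106  0.165]
0.17 45 [ 0.48  -0.185  0.165] [ 0.518 -0.11   0.175]
0.18 56 [ 0.477 -0.2    0.176] [ 0.528 -0.092  0.185]
0.19 163 [ 0.463 -0.202  0.185] [ 0.53  -0.087  0.195]
0.2 112 [ 0.469 -0.205  0.195] [ 0.531 -0.088  0.205]
0.21 141 [ 0.468 -0.205  0.205] [ 0.529 -0.087  0.215]
0.22 120 [ 0.465 -0.209  0.215] [ 0.531 -0.086  0.225]
0.23 172 [ 0.459 -0.211  0.225] [ 0.532 -0.085  0.235]
0.24 279 [ 0.46  -0.208  0.235] [ 0.53  -0.077  0.245]
0.25 40 [ 0.473 -0.182  0.245] [ 0.518 -0.103  0.254]
```

View pics/s6.png

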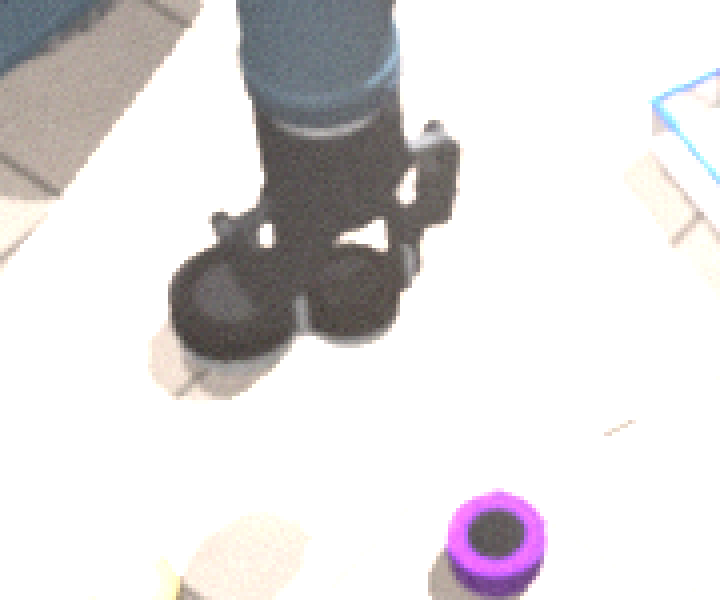

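Call:
{"fn": "send_rows", "kwargs": {
  "dp": [
    [20,0,4],
    [55,0,11],
    [95,0,19],
    [135,0,27],
    [175,0,35],
    [215,0,43],
    [255,0,51],
    [290,0,58],
    [318,0,64],
    [336,0,67],
    [346,0,69],
    [346,0,69],
    [346,0,69],
    [346,0,69]
  ],
  "delta_rot": [
    [0,0,0],
    [0,0,0],
    [0,0,0],
    [0,0,0],
    [0,0,0],
    [0,0,0],
    [0,0,0],
    [0,0,0],
    [0,0,0],
    [0,0,0],
    [0,0,0],
    [0,0,0],
    [0,0,0],
    [0,0,0]
  ]
}}

```text
clock: 10.05
tcp_pos: [0.5548, 0.2029, 0.1017]
orientation: [0.583, -0.583, -0.4, 0.401]
ft_force: [0.2, 0.3, -0.8]
opening: 0.0566
```

```bash
python3 w.py 0.554 0.205 -0.0226; python3 - <<'E'
from h import *
im,d=snapshot("scene");im2,d2=snapshot("top");
a=cv2.resize(im[60:270,300:460],None,fx=2.5,fy=2.5);b=cv2.resize(im2[120:280,170:330],(400,525))
cv2.imwrite("pics/s7.png",np.hstack([a,b]))
for n,dd in(("scene",d),("top",d2)):
    P=cloud(n,dd);m=(np.hypot(P[...,0]-.554,P[...,1]-.205)<.1)
    for z in np.arange(.1,.26,.01):
        q=P[m&(abs(P[...,2]-z)<.005)]
        if len(q):print(n,round(z,3),len(q),q.min(0).round(3),q.max(0).round(3))
E
```

```text
t 10.05 tcp [0.5548 0.2029 0.1017] yawx 68.93 ydown [-0.001 -0.001 -1.   ] j [ 0.16  0.41  1.57 -0.    1.16 -1.04] F [ 0.21  0.31 -0.75] open 0.0566
dp [  1.8 124.3   1.4]
scene 0.13 7 [0.551 0.174 0.132] [0.565 0.183 0.135]
scene 0.14 25 [0.546 0.164 0.136] [0.584 0.23  0.145]
scene 0.15 182 [0.536 0.161 0.145] [0.652 0.241 0.155]
scene 0.16 235 [0.536 0.148 0.155] [0.654 0.24  0.165]
scene 0.17 97 [0.543 0.138 0.165] [0.653 0.238 0.175]
scene 0.18 127 [0.537 0.141 0.175] [0.653 0.251 0.185]
scene 0.19 223 [0.526 0.132 0.185] [0.654 0.26  0.195]
scene 0.2 241 [0.521 0.131 0.195] [0.654 0.258 0.205]
scene 0.21 271 [0.525 0.125 0.205] [0.653 0.259 0.215]
scene 0.22 172 [0.52  0.132 0.215] [0.653 0.26  0.225]
scene 0.23 148 [0.523 0.137 0.225] [0.591 0.269 0.235]
scene 0.24 210 [0.52  0.134 0.235] [0.592 0.268 0.245]
scene 0.25 54 [0.533 0.142 0.245] [0.58  0.257 0.255]
top 0.13 8 [0.528 0.185 0.127] [0.536 0.199 0.135]
top 0.14 10 [0.527 0.175 0.137] [0.536 0.199 0.145]
top 0.15 41 [0.528 0.174 0.145] [0.575 0.198 0.155]
top 0.16 10 [0.528 0.17  0.155] [0.577 0.194 0.159]
top 0.18 16 [0.524 0.156 0.175] [0.554 0.179 0.185]
top 0.19 48 [0.523 0.145 0.185] [0.554 0.177 0.195]
top 0.2 44 [0.523 0.142 0.195] [0.56  0.187 0.205]
top 0.21 137 [0.522 0.125 0.205] [0.642 0.194 0.215]
top 0.22 92 [0.521 0.143 0.215] [0.642 0.195 0.224]
top 0.23 44 [0.521 0.138 0.225] [0.547 0.182 0.235]
top 0.24 228 [0.52  0.137 0.235] [0.552 0.182 0.245]
top 0.25 37 [0.533 0.164 0.245] [0.552 0.175 0.255]
```

View pics/s7.png

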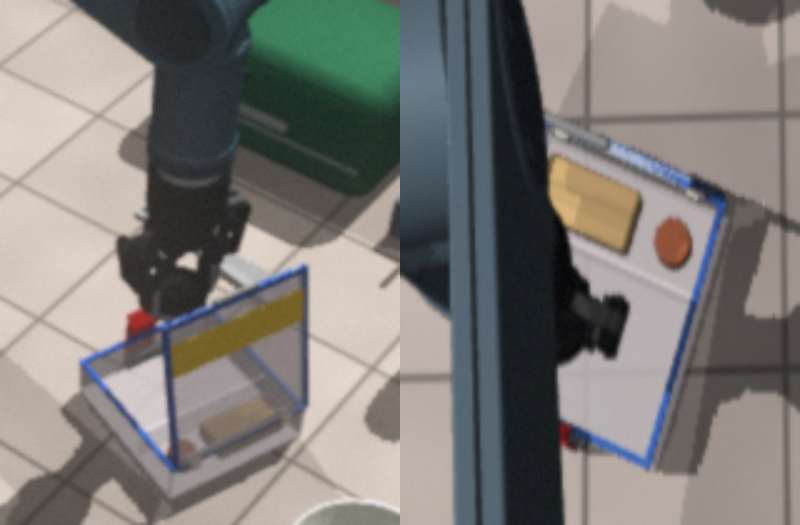

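Call:
{"fn": "send_rows", "kwargs": {
  "dp": [
    [2,15,1],
    [2,40,1],
    [2,65,1],
    [2,85,1],
    [2,98,1],
    [2,107,1],
    [2,113,1],
    [2,118,1],
    [2,121,1],
    [2,123,1],
    [2,124,1],
    [2,124,1]
  ],
  "delta_rot": [
    [0,0,0],
    [0,0,0],
    [0,0,0],
    [0,0,0],
    [0,0,0],
    [0,0,0],
    [0,0,0],
    [0,0,0],
    [0,0,0],
    [0,0,0],
    [0,0,0],
    [0,0,0]
  ]
}}

```text
clock: 11.35
tcp_pos: [0.555, 0.2064, -0.0217]
orientation: [-0.583, 0.583, 0.401, -0.4]
ft_force: [-0.2, -0.9, -1.6]
opening: 0.0566
```

```bash
python3 w.py 0.554 0.205 -0.0226; python3 - <<'E'
from h import *
im,d=snapshot("scene")
a=cv2.resize(im[130:270,310:440],None,fx=4,fy=4);cv2.imwrite("pics/s8.png",np.clip(a*1.5,0,255).astype(np.uint8))
E
```

```text
t 11.35 tcp [ 0.555   0.2064 -0.0217] yawx 69.0 ydown [ 0.  0. -1.] j [ 0.17  0.56  1.68 -0.    0.9  -1.04] F [-0.25 -0.92 -1.6 ] open 0.0566
dp [-1.6  0.9  0.4]
```

View pics/s8.png

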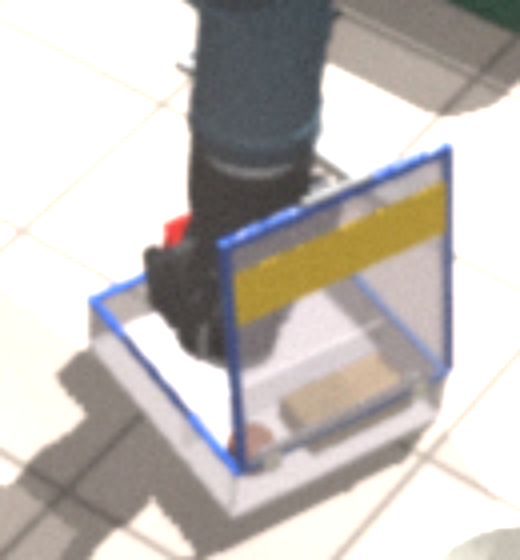

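Call:
{"fn": "send_rows", "kwargs": {
  "dp": [
    [0,1,0],
    [0,1.5,0],
    [0,2,0],
    [0,2.5,0],
    [0,2.5,0]
  ],
  "delta_rot": [
    [0,0,0],
    [0,0,0],
    [0,0,0],
    [0,0,0],
    [0,0,0]
  ]
}}

```text
clock: 11.9
tcp_pos: [0.555, 0.2063, -0.0236]
orientation: [-0.583, 0.583, 0.401, -0.4]
ft_force: [-2.4, -0.6, 6.0]
opening: 0.0569
```

Contact with the floor. Open.

Call:
{"fn": "send_rows", "kwargs": {
  "dp": [
    [0,0,0],
    [0,0,0],
    [0,0,0],
    [0,0,0],
    [0,0,0],
    [0,0,0],
    [0,0,0],
    [0,0,0]
  ],
  "delta_rot": [
    [0,0,0],
    [0,0,0],
    [0,0,0],
    [0,0,0],
    [0,0,0],
    [0,0,0],
    [0,0,0],
    [0,0,0]
  ],
  "hand": 0
}}

```text
clock: 12.7
tcp_pos: [0.5549, 0.2063, -0.0244]
orientation: [0.583, -0.583, -0.4, 0.4]
ft_force: [0.7, -0.0, 0.1]
opening: 0.0853
```

Call:
{"fn": "send_rows", "kwargs": {
  "dp": [
    [0,-10,0],
    [0,-30,0],
    [0,-70,0],
    [0,-110,0],
    [0,-150,0],
    [0,-190,0],
    [0,-230,0],
    [0,-260,0],
    [0,-260,0]
  ],
  "delta_rot": [
    [0,0,0],
    [0,0,0],
    [0,0,0],
    [0,0,0],
    [0,0,0],
    [0,0,0],
    [0,0,0],
    [0,0,0],
    [0,0,0]
  ]
}}

```text
clock: 13.6
tcp_pos: [0.5574, 0.2068, 0.2422]
orientation: [-0.581, 0.584, 0.404, -0.397]
ft_force: [-0.1, 0.2, 0.1]
opening: 0.0855
```

```bash
python3 w.py; python3 - <<'E'
from h import *
im,d=snapshot("scene")
a=cv2.resize(im[90:270,300:460],None,fx=3.3,fy=3.3);cv2.imwrite("pics/s9.png",a)
for t in("tin_black","bay","lid_hinge","lid_press"):
    print(t,[(np.round(r["xyz"],3).tolist(),round(r["p"],2)) for r in tip_of(t,"scene")])
E
```

```text
t 13.6 tcp [0.5574 0.2068 0.2422] yawx 69.0 ydown [ 0.011  0.002 -1.   ] j [ 0.17  0.31  1.37  0.    1.46 -1.04] F [-0.09  0.16  0.12] open 0.0855
tin_black [([0.605, -0.158, 0.002], 0.97), ([0.377, -0.125, -0.0], 0.79), ([0.554, 0.206, 0.004], 0.45)]
bay [([0.56, 0.201, 0.005], 0.83)]
lid_hinge [([0.668, 0.163, 0.052], 0.7)]
lid_press [([0.644, 0.168, 0.175], 0.74)]
```

View pics/s9.png

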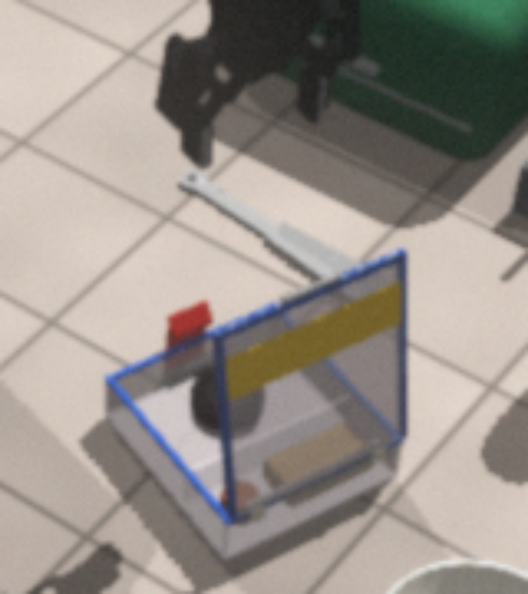

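Call:
{"fn": "send_rows", "kwargs": {
  "dp": [
    [0,0,-15],
    [0,0,-45],
    [0,0,-80],
    [0,0,-110],
    [0,0,-125],
    [0,0,-130],
    [0,0,-130],
    [0,0,-130],
    [0,0,-130]
  ],
  "delta_rot": [
    [0,0,0],
    [0,0,0],
    [0,0,0],
    [0,0,0],
    [0,0,0],
    [0,0,0],
    [0,0,0],
    [0,0,0],
    [0,0,0]
  ],
  "hand": 1
}}

```text
clock: 14.75
tcp_pos: [0.6755, 0.1602, 0.2358]
orientation: [0.583, -0.583, -0.401, 0.401]
ft_force: [-0.6, -0.6, -0.4]
opening: -0.0
```

```bash
cat > own.py <<'E'
from h import *
import sys
C=np.array([.587,.193,0]);y=np.radians(-21);ex=np.array([np.cos(y),np.sin(y),0]);ey=np.array([-np.sin(y),np.cos(y),0])
s=telemetry.get_state();p=s["tcp_pos"]
im,d=snapshot("scene")
print("t",s["clock"],"own tcp",(1000*np.array([(p-C)@ex,(p-C)@ey,p[2]])).round(1),"F",s["ft_force"].round(1),s["opening"].round(4))
P=cloud("scene",d);Q=np.stack([(P-C)@ex,(P-C)@ey,P[...,2]],-1)*1000
po=1000*np.array([(p-C)@ex,(p-C)@ey,p[2]])
m=(abs(Q[...,0]-po[0])<25)&(abs(Q[...,1]-po[1])<25)&(Q[...,2]>po[2]+10)&(Q[...,2]<po[2]+70)
q=Q[m];i=np.argsort(q[:,2])[:15];print(q[i].round(0).astype(int).tolist())
hsv=cv2.cvtColor(im,cv2.COLOR_BGR2HSV)
yl=(hsv[...,0]>20)&(hsv[...,0]<35)&(hsv[...,1]>150)&(abs(Q[...,1])<85)&(Q[...,0]<100)&(Q[...,0]>-90)&(Q[...,2]>45)
if yl.sum()>10:
    b=np.median(Q[yl],0);print("band",yl.sum(),b.round(1),"theta",np.arctan2(b[2]-50,83-b[0]).round(3))
a=cv2.resize(im[60:270,300:480],None,fx=3,fy=2.85);cv2.imwrite(sys.argv[1],a)
E
python3 own.py pics/s10.png
```

```text
Traceback (most recent call last):
  File "own.py", line 6, in <module>
    print("t",s["clock"],"own tcp",(1000*np.array([(p-C)@ex,(p-C)@ey,p[2]])).round(1),"F",s["ft_force"].round(1),s["opening"].round(4))
                                                                                                                 ^^^^^^^^^^^^^^^^^^
AttributeError: 'float' object has no attribute 'round'
```

```bash
sed -i 's/,s\["opening"\].round(4)//' own.py; python3 own.py pics/s10.png
```

```text
t 14.8 own tcp [ 94.4   1.2 236. ] F [ 0.   1.  -0.4]
[[98, -4, 269], [104, 8, 271], [105, -4, 271], [101, -4, 271], [104, -6, 272], [106, -2, 272], [107, 3, 273], [101, -9, 273], [97, -9, 273], [101, -4, 274], [106, 3, 274], [105, 1, 275], [105, 7, 275], [106, -3, 275], [106, 8, 275]]
band 553 [ 61.7  -2.6 174.8] theta 1.402
```

View pics/s10.png

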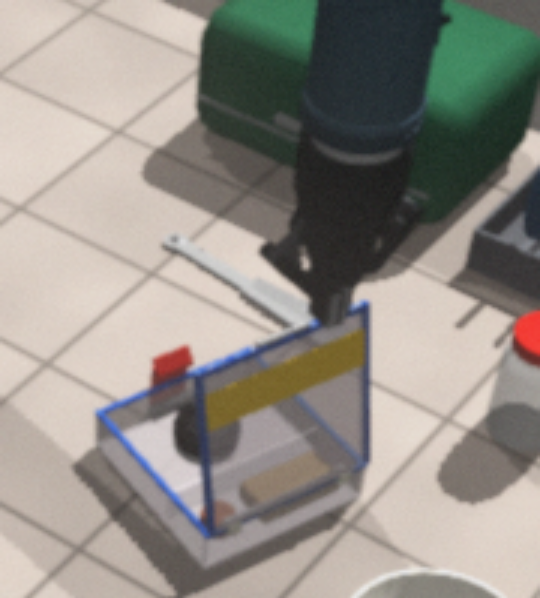

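Call:
{"fn": "send_rows", "kwargs": {
  "dp": [
    [0,20,0],
    [0,50,0],
    [0,75,0],
    [0,86,0],
    [0,86,0],
    [0,86,0]
  ],
  "delta_rot": [
    [0,0,0],
    [0,0,0],
    [0,0,0],
    [0,0,0],
    [0,0,0],
    [0,0,0]
  ]
}}

```text
clock: 15.45
tcp_pos: [0.6768, 0.1599, 0.1509]
orientation: [-0.582, 0.583, 0.401, -0.4]
ft_force: [0.3, 0.9, 0.2]
opening: -0.0003
```

```bash
cd .;python3 own.py pics/s11.png
```

```text
t 15.45 own tcp [ 95.7   1.3 150.9] F [0.3 0.9 0.2]
[[99, -4, 182], [104, -4, 183], [106, -3, 184], [105, 8, 185], [107, 2, 186], [104, -5, 187], [108, 3, 189], [101, 16, 189], [107, -5, 189], [93, -9, 190], [90, -9, 190], [100, -5, 190], [105, -3, 190], [104, -5, 190], [106, -2, 190]]
band 313 [ 62.  -33.3 173.1] theta 1.402
```

View pics/s11.png

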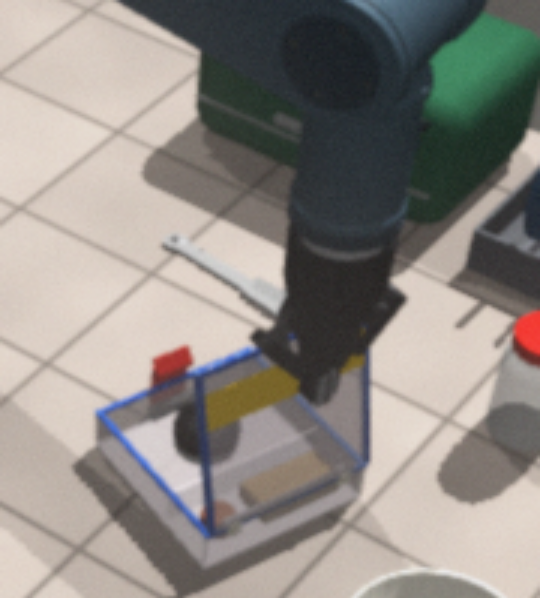

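Call:
{"fn": "send_rows", "kwargs": {
  "dp": [
    [0,-2,10],
    [0,-2,22],
    [0,0,34],
    [0,3,46],
    [0,9,58],
    [0,16,70],
    [0,23,81],
    [0,32,92],
    [0,41,101],
    [0,51,110],
    [0,62,117],
    [0,74,123],
    [0,74,123]
  ],
  "delta_rot": [
    [0,0,0],
    [0,0,0],
    [0,0,0],
    [0,0,0],
    [0,0,0],
    [0,0,0],
    [0,0,0],
    [0,0,0],
    [0,0,0],
    [0,0,0],
    [0,0,0],
    [0,0,0],
    [0,0,0]
  ]
}}

```text
clock: 16.8
tcp_pos: [0.5595, 0.2045, 0.0742]
orientation: [0.583, -0.582, -0.4, 0.401]
ft_force: [-1.5, 1.9, 4.4]
opening: 0.0002
```

```bash
cd .;python3 own.py pics/s12.png
```

```text
t 16.8 own tcp [-29.8   0.8  74.2] F [-1.5  1.9  4.4]
[[-8, 1, 87], [-7, 12, 88], [-19, -1, 88], [-6, 5, 89], [-16, -6, 90], [-8, -20, 90], [-9, -7, 90], [-17, -8, 90], [-11, 3, 90], [-8, 7, 90], [-5, -22, 90], [-12, -8, 91], [-5, 17, 91], [-5, -10, 91], [-6, 15, 91]]
band 586 [-28.1 -12.3 102.9] theta 0.444
```

View pics/s12.png

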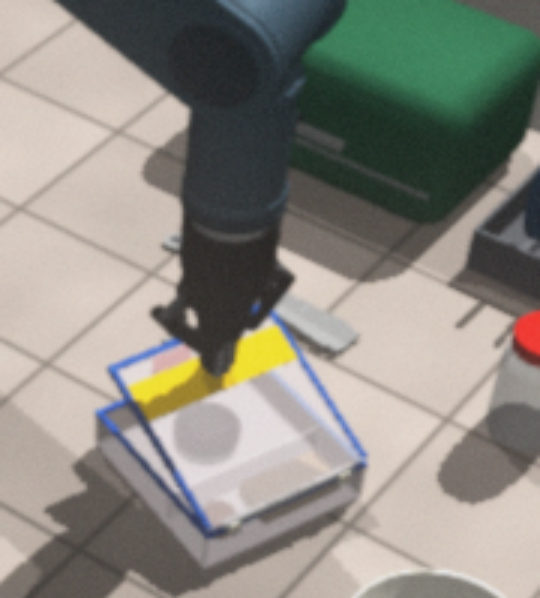

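Call:
{"fn": "send_rows", "kwargs": {
  "dp": [
    [0,9,4],
    [0,18,7],
    [0,26,9],
    [0,33,10],
    [0,39,11],
    [0,43,11],
    [0,46,12],
    [0,48,12],
    [0,50,12]
  ],
  "delta_rot": [
    [0,0,0],
    [0,0,0],
    [0,0,0],
    [0,0,0],
    [0,0,0],
    [0,0,0],
    [0,0,0],
    [0,0,0],
    [0,0,0]
  ]
}}

```text
clock: 17.75
tcp_pos: [0.5503, 0.2084, 0.0256]
orientation: [0.583, -0.583, -0.401, 0.4]
ft_force: [-0.3, 2.7, 2.3]
opening: -0.0001
```

```bash
cd .;python3 own.py pics/s13.png
```

```text
t 17.75 own tcp [-39.8   1.3  25.6] F [-0.3  2.7  2.3]
[[-19, 2, 50], [-29, -15, 51], [-36, -7, 51], [-20, 19, 51], [-63, -5, 51], [-21, 16, 51], [-25, -18, 51], [-18, 14, 52], [-59, -8, 52], [-26, -8, 52], [-34, -15, 52], [-54, -14, 52], [-33, 21, 52], [-50, -20, 53], [-19, 24, 53]]
band 439 [-39.8 -14.1  57.4] theta 0.06
```

View pics/s13.png

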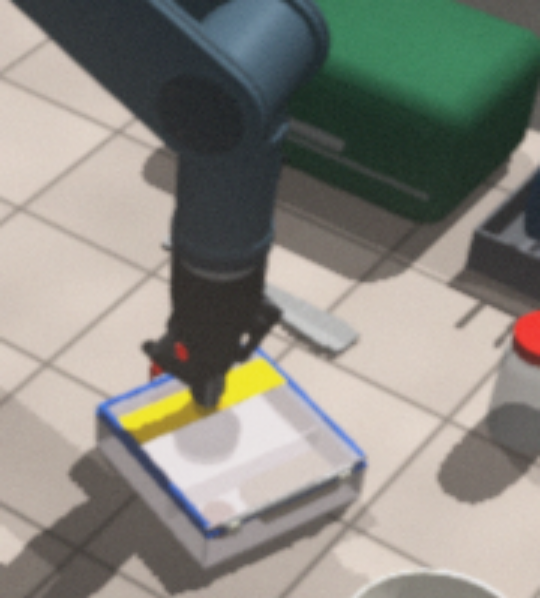

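Call:
{"fn": "send_rows", "kwargs": {
  "dp": [
    [0,1,0],
    [0,2,0],
    [0,3,0],
    [0,3,0]
  ],
  "delta_rot": [
    [0,0,0],
    [0,0,0],
    [0,0,0],
    [0,0,0]
  ]
}}

```text
clock: 18.2
tcp_pos: [0.5501, 0.2083, 0.0225]
orientation: [0.583, -0.583, -0.4, 0.4]
ft_force: [-0.3, 3.3, 4.0]
opening: 0.0002
```

Call:
{"fn": "send_rows", "kwargs": {
  "dp": [
    [0,1,0],
    [0,2,0],
    [0,2,0]
  ],
  "delta_rot": [
    [0,0,0],
    [0,0,0],
    [0,0,0]
  ]
}}

```text
clock: 18.5
tcp_pos: [0.5502, 0.2083, 0.0218]
orientation: [-0.583, 0.583, 0.401, -0.4]
ft_force: [-4.3, 2.6, 12.6]
opening: 0.0002
```

Call:
{"fn": "send_rows", "kwargs": {
  "dp": [
    [0,1,0],
    [0,1.5,0],
    [0,1.5,0]
  ],
  "delta_rot": [
    [0,0,0],
    [0,0,0],
    [0,0,0]
  ]
}}

```text
clock: 18.8
tcp_pos: [0.5503, 0.2084, 0.0214]
orientation: [-0.583, 0.583, 0.401, -0.4]
ft_force: [-7.3, 2.1, 19.6]
opening: 0.0003
```

Call:
{"fn": "send_rows", "kwargs": {
  "dp": [
    [0,-2,0],
    [0,-6,0],
    [0,-12,0],
    [0,-20,0],
    [0,-50,0],
    [0,-90,0],
    [0,-140,0],
    [0,-140,0],
    [0,-140,0]
  ],
  "delta_rot": [
    [0,0,0],
    [0,0,0],
    [0,0,0],
    [0,0,0],
    [0,0,0],
    [0,0,0],
    [0,0,0],
    [0,0,0],
    [0,0,0]
  ]
}}

```text
clock: 19.7
tcp_pos: [0.5511, 0.2079, 0.1607]
orientation: [-0.582, 0.583, 0.401, -0.399]
ft_force: [-0.4, 0.3, -0.4]
opening: 0.0
```

```bash
cd .;python3 own.py pics/s14.png; python3 - <<'E'
from h import *
for t in("tin_black","bay","lid_press"):
    print(t,[(np.round(r["xyz"],3).tolist(),round(r["p"],2)) for r in tip_of(t,"scene")])
E
```

```text
t 19.7 own tcp [-38.9   1.  160.7] F [-0.4  0.3 -0.4]
[[-32, 3, 191], [-35, -4, 191], [-32, -3, 194], [-35, 16, 195], [-30, 4, 195], [-29, 9, 197], [-30, 6, 197], [-38, -8, 198], [-26, -5, 199], [-30, 1, 200], [-35, 19, 200], [-24, 2, 200], [-44, -10, 200], [-27, -2, 201], [-30, -8, 201]]
band 538 [-40.3  -3.3  57.3] theta 0.059
tin_black [([0.374, -0.124, 0.002], 0.91), ([0.606, -0.158, 0.001], 0.63)]
bay []
lid_press [([0.549, 0.206, 0.056], 0.67)]
```

View pics/s14.png

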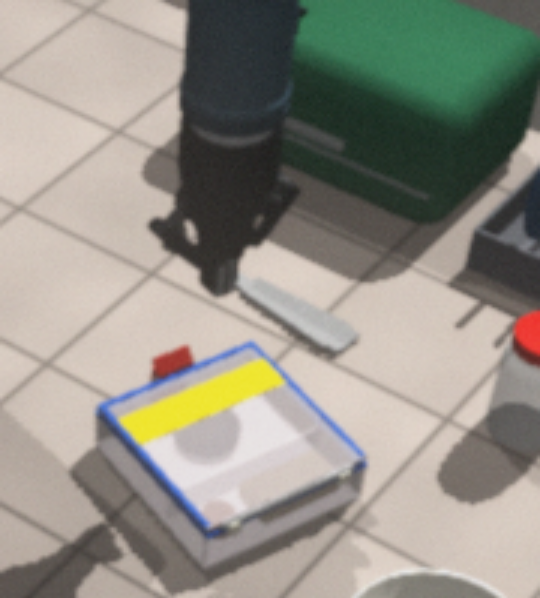

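```bash
python3 - <<'E'
from h import *
for n in("scene",):
    im,d=snapshot(n);P=cloud(n,d);hsv=cv2.cvtColor(im,cv2.COLOR_BGR2HSV)
    red=(((hsv[...,0]<8)|(hsv[...,0]>172))&(hsv[...,1]>150)&(np.hypot(P[...,0]-.51,P[...,1]-.22)<.07))
    print(n,red.sum(),P[red].mean(0).round(4),P[red].max(0).round(4))
    C=np.array([.587,.193,0]);y=np.radians(-21);ex=np.array([np.cos(y),np.sin(y),0]);ey=np.array([-np.sin(y),np.cos(y),0])
    Q=np.stack([(P-C)@ex,(P-C)@ey,P[...,2]],-1)
    b=(hsv[...,0]>100)&(hsv[...,0]<130)&(hsv[...,1]>100)&(abs(Q[...,0])<.09)&(abs(Q[...,1])<.085)&(Q[...,2]>.045)
    q=Q[b];print(b.sum(),np.polyfit(q[:,0],q[:,2],1))
    for t in("tin_neutral","brush","shoe_horn"):print(t,[(np.round(r["xyz"],3).tolist(),round(r["p"],2)) for r in tip_of(t,n)][:1])
print(telemetry.get_state()["clock"]);job.job_done()
E
```

```text
scene 63 [0.5052 0.2216 0.0674] [0.5134 0.2379 0.078 ]
242 [-0.03930031  0.06364213]
tin_neutral [([0.463, -0.309, -0.0], 0.55)]
brush [([0.696, -0.311, -0.001], 0.9)]
shoe_horn [([0.472, 0.404, 0.0], 0.76)]
20.1
the job is handed in; nothing more can be done
```

I placed the black tin right way up in the front bay and pressed the sprung lid shut. The latch is holding it, and I handed the job in at about 20 s.

- **First grasp:** it closed on nothing, because the fingertips sit about 30 mm higher than the reported TCP position. The cameras showed this. I corrected for it, gripped the tin (57 mm opening) and lowered it until it touched the bay floor. There was no free fall.
- **Tin position:** after release, the network put the tin at (0.554, 0.206, 0.004), within about 7 mm of the bay centre. It is still visible at the same place through the shut lid, but the network no longer reports it there, so that last check is by eye only.
- **Lid:** I pushed it from behind, down to its hard stop (about 20 N). It stayed shut after I backed off.
- **Latch:** its red tip is back within 1 mm of where it was at rest.
- **Disagreeing check:** a line fitted to all the blue edge pixels sloped by 0.04 rad, but in the wrong direction for an open lid. It probably mixed lid edges with box rims. The camera put the yellow band at 57 mm, against 55 mm when shut. That camera reads about 3 mm high on known heights, so this fits a shut lid.
- **Other objects:** the neutral tin, brush and shoe horn are within about 4 mm of their first readings, which is the error of the network.

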